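# Pack the stitching box and close its lid

## Task

Pack up the hinged wooden tool box: lay the awl flat in the empty middle bay at its bottom, then set the lift-out tray, with the two slickers still in it, level on the ledges above the awl. Then lower the lid gently until it is fully shut, without letting it drop, and leave the maul and the thread spool that stand behind the box where they are.

Things in the scene. Friction and masses are not known exactly. Their poses are not given: they have to be found in the camera images.
- box: Brown wooden tool box, fixed to the table: outside 146 (its x) x 226 (its y) x 82 mm high without the lid, walls and floor 8 mm thick, inside 130 x 210 mm. Origin: centre of its underside; z up, +x from its front towards the hinged back.
- bay (a point): Centre of the floor of the box's middle bay, 8 mm above the box's underside; axes as the box. Two partitions along x, 14 mm high and 5 mm thick, centred at y = -52.5 and +52.5 mm, part this 100 mm wide and 130 mm long bay, empty at the start, from two narrow side bays that hold a pricking iron and a snap hook, both fixed.
- tray_seat (a point): Where the centre of the tray's underside comes to rest: above the box's centre, at the height of the ledges, 42 mm above the box's underside; axes as the box. The ledges are 10 mm wide and run inside along the two short ends of the box (at its y = -100 and +100 mm). The tray has 3 mm play all round there, and its rim ends 4 mm below the box's rim.
- lid_hinge (a point): Middle of the lid's hinge line: on the box's back upper edge, 73 mm behind the box's centre (+x), 82 mm above its underside. The hinge line runs along the box's y.
- lid_pull (a point): Grip point on the lid's pull, a flat pale wooden tongue at the middle of the lid's front edge: 24 mm wide (along the hinge line), 8 mm thick, standing out 36 mm in the plane of the lid. This point is 22 mm beyond the lid's edge, 168 mm from the hinge line along the lid and 5.5 mm outward of the lid's underside, in whose plane the hinge line lies.
- lid (a joint): Hinge angle of the lid (rad): 0 shut, pi/2 upright; starts at 1.60 to 1.80, stop at 1.85. Brown panel 146 x 226 x 10 mm, 0.22 kg. Some hinge friction: the lid stays where it is left within about 0.35 rad of upright, but falls when left lower, so it must be held on its way down. Gripped by the two side edges of the pull, it turns between the fingers.
- tray: Loose pale wooden tray, 124 (its x) x 204 (its y) x 36 mm high, 0.15 to 0.3 kg, walls 5, floor 4 mm; origin: centre of its underside. A grip board 12 mm thick runs across its middle along x, top flush with the rim, 42 mm free on both sides. Partitions 18 mm high at y = -50 and 50 mm bound the pockets with the slickers. Same either way round. Starts left or right of the box.
- slicker_1: Turned wooden edge slicker, 53 mm long (its x), 17 mm thick, lying in the tray's +y pocket; origin: centre of its underside.
- slicker_2: The same, lying in the tray's -y pocket.
- awl: Stitching awl lying on the table on the other side of the box from the tray, 111 mm long along its x, the blade's point towards +x; origin: centre of its underside. Pear-shaped wooden handle from x = -56 to 0 mm, up to 28 mm thick and high; blade end up to 12 mm wide and 14 mm high. 0.05 to 0.08 kg, the centre of mass in the handle.
- awl_handle (a point): Middle of the awl's handle, where to grip it: 28 mm behind the awl's origin, 14 mm above its underside.
- awl_tip (a point): Point of the awl, 53 mm ahead of its origin, 7 mm above its underside.
- maul: Leather maul standing upright on its white head behind the box, 63 mm across, 225 mm high; origin: centre of its underside. Not to be disturbed.
- thread_spool: Spool of brown thread standing behind the box, about 51 mm across, 52 mm high; origin: on the table within 20 mm of its axis. Not to be disturbed.

How it is judged:
On the way, in this order (a step that is already met when the one before it is completed fails the run):
1. the awl lies released in the middle bay of the box (x of awl_handle in the frame of box between -0.066 and 0.066 m and y of awl_handle in the frame of box between -0.05 and 0.05 m and z of awl_handle in the frame of box between 0.006 and 0.032 m and x of awl_tip in the frame of box between -0.066 and 0.066 m and y of awl_tip in the frame of box between -0.05 and 0.05 m and z of awl_tip in the frame of box between 0.006 and 0.032 m and contact force between the fingers and awl below 0.1 N), for 0.2 s.
2. the tray sits level on the ledges and is released, over the awl (x of awl_handle in the frame of box between -0.066 and 0.066 m and y of awl_handle in the frame of box between -0.05 and 0.05 m and z of awl_handle in the frame of box between 0.006 and 0.032 m and x of awl_tip in the frame of box between -0.066 and 0.066 m and y of awl_tip in the frame of box between -0.05 and 0.05 m and z of awl_tip in the frame of box between 0.006 and 0.032 m and x of tray in the frame of box between -0.006 and 0.006 m and y of tray in the frame of box between -0.006 and 0.006 m and z of tray in the frame of box between 0.039 and 0.045 m and angle between tray's own z axis and vertical below 0.04 rad and contact force between the fingers and tray below 0.1 N), for 0.2 s.
At the end, for the whole second after the job is handed in: Lid within 0.03 rad of shut; tray on the ledges (height within 3 mm, within 6 mm of centre, tilt under 0.04 rad), both slickers in it; awl in the middle bay (handle middle and point within 50 mm of the box's middle line, under 32 mm above its underside); tray and awl at rest (x of awl_handle in the frame of box between -0.066 and 0.066 m and y of awl_handle in the frame of box between -0.05 and 0.05 m and z of awl_handle in the frame of box between 0.006 and 0.032 m and x of awl_tip in the frame of box between -0.066 and 0.066 m and y of awl_tip in the frame of box between -0.05 and 0.05 m and z of awl_tip in the frame of box between 0.006 and 0.032 m and x of tray in the frame of box between -0.006 and 0.006 m and y of tray in the frame of box between -0.006 and 0.006 m and z of tray in the frame of box between 0.039 and 0.045 m and angle between tray's own z axis and vertical below 0.04 rad and x of slicker_1 in the frame of tray between -0.06 and 0.06 m and y of slicker_1 in the frame of tray between -0.1 and 0.1 m and z of slicker_1 in the frame of tray between 0 and 0.03 m and x of slicker_2 in the frame of tray between -0.06 and 0.06 m and y of slicker_2 in the frame of tray between -0.1 and 0.1 m and z of slicker_2 in the frame of tray between 0 and 0.03 m and value of joint lid below 0.03 rad and linear speed of each of tray, awl below 0.02 m/s); the robot touches nothing.
It fails at once if the lid was dropped or slammed (closing faster than 2.3 rad/s) (velocity of joint lid below -2.3 rad/s).
It fails at once if the maul or the thread spool behind the box was moved by more than 3 cm (distance of any of maul, thread_spool from where it was at the start of the episode above 0.03 m).
It also fails if it takes over 72 s, if anything falls off the work surface, if the arm or the gripper's body presses on something with over 40 N, if the wrist force passes 120 N, or if a joint passes its speed limit or range.

## Robot

A 6-joint arm with a two-finger parallel gripper is mounted at the origin on the work surface; the furniture and walls round the work are solid. World frame = base frame: x ahead of the robot, y to its left, z up, the work surface at z = 0. Lengths are in m, angles in rad, forces in N, time in s.
With the tool pointing down it reaches from about 0.25 to 0.775 m from the base axis. Payload 4 kg.
Tool frame: the origin (TCP) lies at the very end of the fingers, on their centre line; the grasp point (between the pads) lies 19 mm behind it; z points along the fingers, y is the line along which they close (so a half turn about z gives the same grasp; the last joint's range is limited). The gripper opens to 94 mm and grips with 3 to 60 N. Pads are 16 mm wide; open, the fingers measure 119 mm over their backs; the gripper's body (75 mm by 177 mm) begins 78 mm behind the grasp point.
Start: joints at [-1.363, 0.087, 1.371, -0, 1.684, -0.103], TCP at [0.168, -0.524, 0.206] pointing down, gripper open.
Joint ranges: [-3.1, 3.1], [-0.76, 2.03], [0.27, 2.55], [-1.08, 4.22], [0.17, 2.65], [-2.57, 2.57]. Speed limits (rad/s): [2.79, 2.79, 3.14, 3.14, 3.14, 3.14].

## Interface

Orientations are given as [roll, pitch, yaw] about the fixed x, y, z axes, in that order (R = Rz(yaw) Ry(pitch) Rx(roll)).
In Python, from bench import robot gives the robot as it stands. The module is installed in compiled form; this text tells all that it offers.
- The arm moves only by the tool move_arm, never from a script. Its argument "deltas" is one flat list of numbers, 7 for each row, row after row: the turn, a rotation vector about the tool's x, y, z in rad, then the shift along the tool's x, y, z in cm, then the closure, from -1 (fully open) to 1 (shut). A call has 1 to 8 rows; each row is the pose to reach, as a shift and turn from the pose commanded when the call began, along the tool's axes at that moment; what a row does not reach only later rows make up. A row lasts 1/10 s, in which the tool goes at most 50 mm and 8.59 degrees, less where a joint would pass 70% of its speed; a pose out of reach is approached as far as the arm can. A call with a gripper value outside its range is refused whole. The fingers move at their own pace and stop on an object; the grip force is fixed at half the most. Time passes only in rows, so rows that repeat a pose let the fingers close. It gives the time, the measured TCP pose, the force, the opening and the grip force at its end, in the units of the state.
- robot.get_obs(): the state, without advancing time (a new reading comes with each control period).
- robot.snapshot(name): name is "side" or "top"; returns a dict with "image" (420x560x3 uint8, red, green, blue), "depth" (420x560 float32, m along the optical axis (not along the pixel's ray), 0 where there is no reading), "fov_y" (degrees; the focal length in pixels is half the picture's height over the tangent of half this angle, whatever the lens; pixels are square), "cx", "cy" (the principal point, pixels), "origin" and "orientation" of the camera in the world. Camera axes: x right, y up, looking along -z (the intrinsics and any distortion apply to the point x, -y, -z); pixel columns grow to the right and rows downward; lengths in m; the calibration is good to about 2 mm. A picture is of the moment at which its call begins.
- robot.close_job(): hands the job in; it is judged then, once.
The state is a dict: "time": time; "joint_positions": joint angles; "qvel": joint speeds; "joint_torque": joint torques, N m; "tool_pos": TCP position; "ee_rot": TCP orientation; "wrist_force": force on the tool from outside, world axes, zero at the start; "wrist_torque": the same for the moment, N m; "width": finger opening in m; "finger_force": force on a finger pad.
Only numpy, scipy, OpenCV 4.12 (cv2) and the standard library are available. Lean on these libraries where they do the work, as an engineer would, in place of code of your own. Each camera call takes 0.05 s, during which the arm holds its last target. There are 200 camera calls.

## Working session

There is one attempt and no reset: what is moved stays moved. The work goes in short steps, Python scripts to look and compute and a tool call to move; the robot and the scene stay as the last step left them, time stands still between calls to the robot, and variables do not carry over. Pictures are saved under pics/ and viewed, at most 11 in all, crops included, and the job is handed in when it is done.

Besides the shell and the picture viewer there is one more tool, called after "Emit:" in YAML: its name, and indented under it one key for each argument. move_arm: Moves the arm, as the interface text tells. Its arguments: {"type":"object","properties":{"deltas":{"type":"array","items":{"type":"number"}}},"required":["deltas"]}

```bash
mkdir -p pics; cat > h.py <<'E'
import numpy as np, cv2
from scipy.spatial.transform import Rotation as R
from bench import robot
def snap(n):
    s=robot.snapshot(n); s['f']=s['image'].shape[0]/2/np.tan(np.radians(s['fov_y'])/2)
    o=np.array(s['orientation']); s['R']=R.from_euler('xyz',o).as_matrix() if o.shape==(3,) else (o if o.shape==(3,3) else R.from_quat(o).as_matrix())
    s['o']=np.array(s['origin']); return s
def rays(s,uv):
    uv=np.atleast_2d(uv).astype(float)
    d=np.c_[(uv[:,0]-s['cx'])/s['f'],-(uv[:,1]-s['cy'])/s['f'],-np.ones(len(uv))]
    return d@s['R'].T
def plane(s,uv,z):
    d=rays(s,uv); return s['o']+d*((z-s['o'][2])/d[:,2])[:,None]
def cloud(s):
    v,u=np.mgrid[:420,:560]; d=rays(s,np.c_[u.ravel(),v.ravel()])
    return (s['o']+d*s['depth'].reshape(-1,1)).reshape(420,560,3)
def proj(s,P):
    c=(np.atleast_2d(P)-s['o'])@s['R']; return np.c_[s['cx']+s['f']*c[:,0]/-c[:,2], s['cy']-s['f']*c[:,1]/-c[:,2]]
E
python3 - <<'E'
from h import *
for n in('top','side'):
    s=snap(n); cv2.imwrite(f'pics/{n}0.png',s['image'][:,:,::-1]); print({k:v for k,v in s.items() if k not in('image','depth')})
    np.savez(f'{n}0.npz',P=cloud(s),im=s['image'],d=s['depth'])
print(robot.get_obs())
E
```

```text
{'fov_y': 50.58365157181561, 'cx': 277.8497210694557, 'cy': 202.49562039525878, 'origin': array([0.47021554, 0.01963502, 1.20191677]), 'orientation': array([ 0.09198144, -0.01074615, -1.59338162]), 'f': np.float64(444.42252778100635), 'R': array([[-0.02258206,  0.99554102, -0.09158671],
       [-0.99968724, -0.02150112,  0.01277212],
       [ 0.01074595,  0.09184649,  0.99571519]]), 'o': array([0.47021554, 0.01963502, 1.20191677])}
{'fov_y': 54.712945198198035, 'cx': 276.92072179087063, 'cy': 208.60769521099664, 'origin': array([ 0.26599448, -0.8183143 ,  0.63545718]), 'orientation': array([ 1.01682527, -0.01514269, -0.37453566]), 'f': np.float64(405.8854726374961), 'R': array([[ 0.9305709 ,  0.18047233, -0.31853971],
       [-0.36579848,  0.49431129, -0.78857328],
       [ 0.01514212,  0.85034468,  0.52600821]]), 'o': array([ 0.26599448, -0.8183143 ,  0.63545718])}
{'time': 0.1, 'joint_positions': array([-1.36310762e+00,  8.79157911e-02,  1.37208182e+00,  1.28029158e-05,
        1.68358448e+00, -1.03094954e-01]), 'qvel': array([ 0.00151787,  0.00036332, -0.00304687,  0.00049998, -0.00027811,
       -0.00038074]), 'joint_torque': array([ 2.70323646e-03, -3.41252589e+01, -3.03301084e+01,  7.20254774e-02,
        3.05213663e-02, -9.75736612e-05]), 'tool_pos': array([ 0.16809542, -0.52317763,  0.20441305]), 'ee_rot': array([-3.13961509e+00, -2.17394537e-04,  3.10784870e-01]), 'wrist_force': array([ 0.70469681, -0.09928626, -0.02971597]), 'wrist_torque': array([-0.00707977, -0.00638354, -0.01174486]), 'finger_force': 0.0, 'width': 0.09387968750907003}
```

View pics/top0.png

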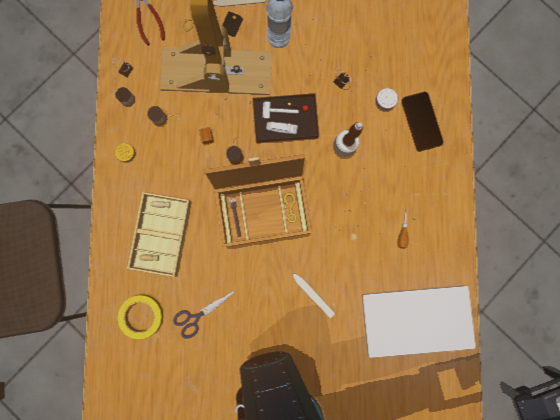

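View pics/side0.png

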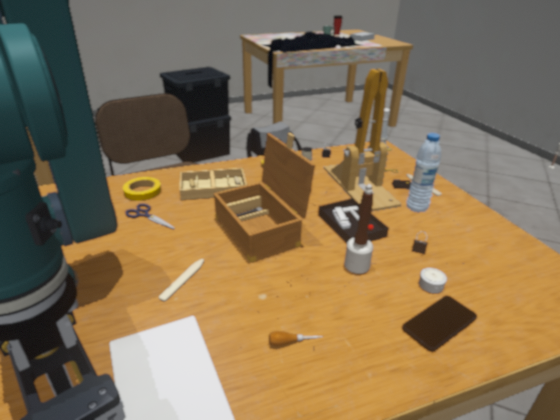

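The top view shows the box at about (265,215), with the lid upright at (255,172). The tray is on the left at (158,234), the awl on the right at (404,232) with its blade up, the maul at (348,140) and the spool at (235,155). The side view agrees.

```bash
python3 - <<'E'
from h import *
d=np.load('top0.npz');P=d['P'];im=d['im'].astype(int);dd=d['d']
v,u=np.mgrid[:420,:560]
def reg(u0,u1,v0,v1): return (u>=u0)&(u<u1)&(v>=v0)&(v<v1)&(dd>0)
def rect(m,n):
    q=P[m][:,:2]*1000; r=cv2.minAreaRect(q.astype(np.float32)); print(n,m.sum(),r, P[m][:,2].mean(), P[m][:,:2].mean(0))
print('table z',[np.percentile(P[reg(330,390,180,280)][:,2],p) for p in(2,50,98)])
z=P[...,2]
rect(reg(205,325,178,255)&(z>.074)&(z<.09)&(v>185),'boxrim')
rect(reg(120,200,185,285)&(z>.028)&(z<.045),'tray')
g=reg(120,200,185,285)&(z>.012)&(z<.028); print('slk',g.sum())
m=reg(385,420,200,260)&(z>.007); rect(m,'awl high')
sat=(im[...,0]-im[...,2])
# awl handle vs table colour
for vv in range(206,252,3): print(vv,[tuple(im[vv,x]) for x in range(398,412,3)],[round(z[vv,x]*1000) for x in range(398,412,3)])
for n,rg in(('maul',reg(325,370,115,160)),('spool',reg(224,246,144,166))):
    m=rg&(z>.03); rect(m,n)
m=reg(200,310,150,192)&(z>.1); rect(m,'lid')
q=P[m]; zz=q[:,2]
print('lid zmax',zz.max(),q[zz>zz.max()-.006].mean(0)); 
m=reg(240,270,150,170)&(z>.2); rect(m,'pull')
E
```

```text
table z [np.float64(-0.005087395305704634), np.float64(-0.0003348692174836021), np.float64(0.004384842306155387)]
boxrim 753 ((553.353271484375, 45.39518737792969), (147.6510772705078, 226.2544708251953), 7.618018627166748) 0.08150201284799675 [0.5359885  0.06052581]
tray 788 ((502.519775390625, 321.149658203125), (125.8334732055664, 204.20181274414062), 79.0079345703125) 0.035286507040405216 [0.50148133 0.32236699]
slk 588
awl high 196 ((486.9398193359375, -328.2502136230469), (53.07710647583008, 63.786102294921875), 41.49809265136719) 0.019251616934527923 [ 0.48071008 -0.32627732]
206 [(np.int64(190), np.int64(136), np.int64(66)), (np.int64(193), np.int64(139), np.int64(68)), (np.int64(191), np.int64(136), np.int64(62)), (np.int64(192), np.int64(137), np.int64(64)), (np.int64(189), np.int64(134), np.int64(63))] [-3, -3, -2, 0, -2]
209 [(np.int64(188), np.int64(133), np.int64(61)), (np.int64(194), np.int64(141), np.int64(69)), (np.int64(190), np.int64(135), np.int64(63)), (np.int64(184), np.int64(137), np.int64(88)), (np.int64(188), np.int64(133), np.int64(65))] [-2, -1, -6, 1, 1]
2
[... 3521 characters left out ...]
t64(67))] [0, 0, 2, -1, 2]
maul 603 ((729.7348022460938, -176.644775390625), (60.33411407470703, 53.93840789794922), 52.74003219604492) 0.10721096864498879 [ 0.72574487 -0.17364648]
spool 231 ((684.10302734375, 110.95356750488281), (93.9041976928711, 39.72865295410156), 18.987201690673828) 0.07025407275059839 [0.70097428 0.11565534]
lid 1929 ((641.8917236328125, 57.16053009033203), (29.73843765258789, 225.7932891845703), 8.1046142578125) 0.1821774237525018 [0.63922546 0.05713065]
lid zmax 0.26388736297259574 [0.65214193 0.0585845  0.26128669]
pull 272 ((648.2027587890625, 57.446998596191406), (16.83692741394043, 66.57550048828125), 4.4292073249816895) 0.2296884615787436 [0.6465334 0.0565571]
```

```bash
python3 - <<'E'
import cv2
a=cv2.imread('pics/top0.png')
cv2.imwrite('pics/c1.png',cv2.resize(a[140:290,115:335],None,fx=3.6,fy=3.6,interpolation=cv2.INTER_CUBIC)[:600,:800])
E
```

```text
(no output)
```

View pics/c1.png

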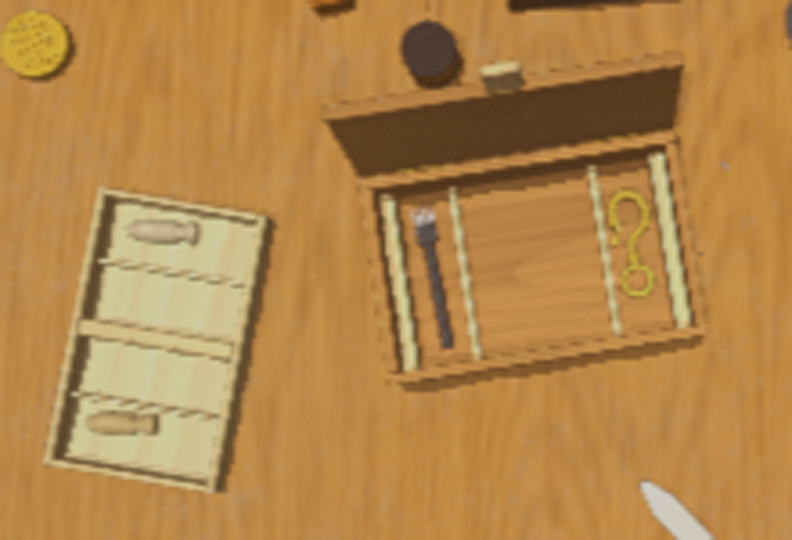

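```bash
cat >> h.py <<'E'
BOX=np.array([.5534,.0454]); BY=np.radians(7.62)
def boxw(x,y): c,s=np.cos(BY),np.sin(BY); return BOX+[c*x-s*y,s*x+c*y]
def go(p,yaw,pitch=0):
    o=robot.get_obs(); r0=R.from_euler('xyz',o['ee_rot']); r1=R.from_euler('xyz',[np.pi,pitch,yaw])
    print('t',round(o['time'],2),'turn',np.round((r0.inv()*r1).as_rotvec(),3),'shift cm',np.round(r0.inv().apply(np.array(p)-o['tool_pos'])*100,2))
E
python3 - <<'E'
from h import *
s=snap('top'); d=np.load('top0.npz');P=d['P'];im=d['im'].astype(int)
v,u=np.mgrid[:420,:560]; rg=(u>392)&(u<418)&(v>222)&(v<253)
m=rg&(P[...,2]>.009); hc=np.array([u[m].mean(),v[m].mean()])
h=plane(s,hc,.016)[0]
g=(u>398)&(u<412)&(v>205)&(v<227)&(im[...,2]>84); print('blade px',u[g].mean(),v[g].mean(),v[g].min(),g.sum())
b=plane(s,[u[g].mean(),v[g].mean()],.007)[0]; tip=plane(s,[406,208.5],.007)[0]
print(hc,h,b,tip,np.linalg.norm(tip-h)); a=np.arctan2(*(b-h)[[1,0]]); a2=np.arctan2(*(tip-h)[[1,0]]); print(a,a2)
go([h[0],h[1],.10],a2); go([h[0],h[1],.003],a2)
# pull
q=P.reshape(-1,3); 
hb=boxw(.073,0); lp=P[(u>248)&(u<262)&(v>155)&(v<166)&(P[...,2]>.24)]; print('hinge',hb,'pull px mean',lp.mean(0),lp[:,2].max(),len(lp))
E
```

```text
blade px 405.18518518518516 219.25925925925927 209 54
[402.75135135 237.32432432] [ 0.47878018 -0.32673924  0.016     ] [ 0.52727385 -0.33831242  0.007     ] [ 0.55633023 -0.34194982  0.007     ] 0.07953849118414553
-0.23427130057429899 -0.19368027011502922
t 0.15 turn [-0.002  0.     0.504] shift cm [35.59 -9.19 10.48]
t 0.15 turn [-0.002  0.     0.504] shift cm [35.59 -9.17 20.18]
hinge [0.62575536 0.05507997] pull px mean [0.65043337 0.05755869 0.25555615] 0.26388736297259574 65
```

Emit:
move_arm:
  deltas: [0, 0, 0.5, 35.5, -9.2, 10.4, -1, 0, 0, 0.5, 35.5, -9.2, 10.4, -1, 0, 0, 0.5, 35.5, -9.2, 10.4, -1, 0, 0, 0.5, 35.5, -9.2, 10.4, -1, 0, 0, 0.5, 35.5, -9.2, 10.4, -1, 0, 0, 0.5, 35.5, -9.2, 10.4, -1, 0, 0, 0.5, 35.5, -9.2, 10.4, -1, 0, 0, 0.5, 35.5, -9.2, 10.4, -1]

```text
time: 0.95
tool_pos: [0.4795, -0.3254, 0.1002]
ee_rot: [-3.141, 0.001, -0.188]
wrist_force: [-0.3, -0.5, -0.9]
width: 0.094
finger_force: 0.0
```

```bash
python3 - <<'E'
from h import *
go([.477,-.3265,.004],-.2); s=snap('side'); i=s['image'][180:,:,::-1]
cv2.imwrite('pics/s1.png',cv2.resize(i,None,fx=1.4,fy=1.4))
E
```

```text
t 0.95 turn [-0.001  0.001  0.012] shift cm [-0.22  0.16  9.62]
```

View pics/s1.png

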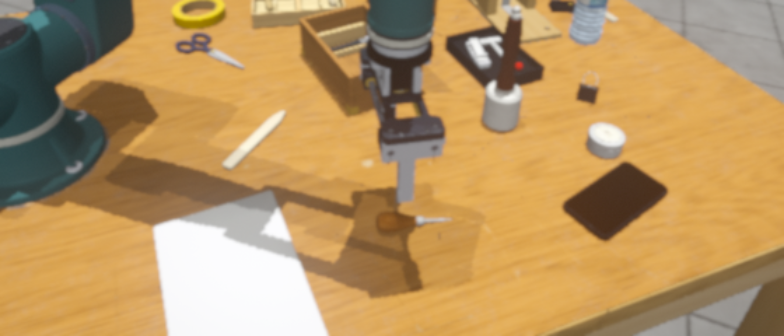

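The fingers at (405,190) are above the awl handle at (395,221), lined up. I'll lower and grip.

Emit:
move_arm:
  deltas: [0, 0, 0.01, -0.2, 0.15, 5, -1, 0, 0, 0.01, -0.2, 0.15, 9.0, -1, 0, 0, 0.01, -0.2, 0.15, 9.6, -1, 0, 0, 0.01, -0.2, 0.15, 9.6, 1, 0, 0, 0.01, -0.2, 0.15, 9.6, 1, 0, 0, 0.01, -0.2, 0.15, 9.6, 1, 0, 0, 0.01, -0.2, 0.15, 9.6, 1, 0, 0, 0.01, -0.2, 0.15, 9.6, 1]

```text
time: 1.8
tool_pos: [0.4763, -0.3292, 0.0068]
ee_rot: [3.14, -0.002, -0.199]
wrist_force: [-0.2, 0.3, 0.1]
width: 0.0575
finger_force: 0.0
```

Emit:
move_arm:
  deltas: [0, 0, 0, 0, 0, 0, 1, 0, 0, 0, 0, 0, 0, 1, 0, 0, 0, 0, 0, -5, 1, 0, 0, 0, 0, 0, -10, 1, 0, 0, 0, 0, 0, -15, 1, 0, 0, 0, 0, 0, -15, 1, 0, 0, 0, 0, 0, -15, 1]

```text
time: 2.5
tool_pos: [0.4766, -0.3293, 0.1577]
ee_rot: [3.139, -0.004, -0.199]
wrist_force: [-0.5, 0.1, -0.6]
width: 0.0018
finger_force: 0.0
```

```bash
python3 - <<'E'
from h import *
t=boxw(-.028,0); go([*t,.16],BY); go([*t,.014],BY); print(t, BY)
s=snap('side'); i=s['image'][120:,:,::-1]
cv2.imwrite('pics/s2.png',cv2.resize(i,None,fx=1.4,fy=1.4))
E
```

```text
t 2.5 turn [ 0.003 -0.003 -0.332] shift cm [ -2.53 -37.33  -0.33]
t 2.5 turn [ 0.003 -0.003 -0.332] shift cm [ -2.59 -37.36  14.27]
[0.52564726 0.04168713] 0.1329940890019679
```

View pics/s2.png

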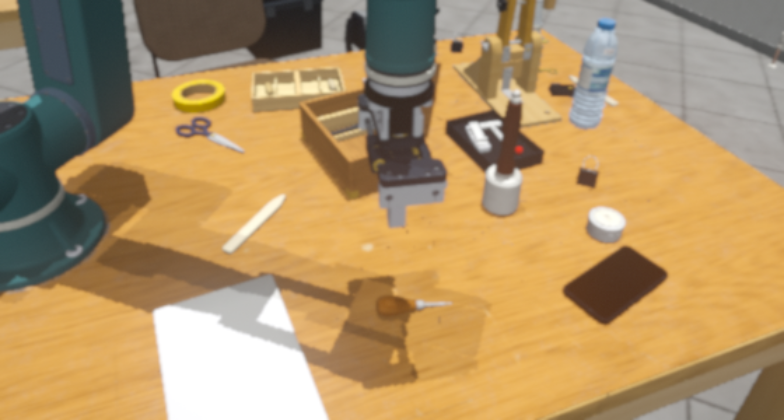

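I lifted before the fingers had finished closing (they need about 0.9 s), and the awl is still in place at (395,305). I'll repeat the grasp and give them more time.

Emit:
move_arm:
  deltas: [0, 0, 0, 0.1, -0.25, 0, -0.4, 0, 0, 0, 0.1, -0.25, 0, -0.4, 0, 0, 0, 0.1, -0.25, 0, -0.4, 0, 0, 0, 0.1, -0.25, 0, -0.4, 0, 0, 0, 0.1, -0.25, 0, -0.4, 0, 0, 0, 0.1, -0.25, 5, -0.4, 0, 0, 0, 0.1, -0.25, 10, -0.4, 0, 0, 0, 0.1, -0.25, 10, -0.4]

```text
time: 3.35
tool_pos: [0.4718, -0.3218, 0.0467]
ee_rot: [-3.133, 0.016, -0.199]
wrist_force: [-1.5, 1.0, -0.9]
width: 0.0613
finger_force: 0.0
```

Emit:
move_arm:
  deltas: [0, 0, 0, 0, 0, 3, -0.4, 0, 0, 0, 0, 0, 5.3, -0.4, 0, 0, 0, 0, 0, 5.3, 1, 0, 0, 0, 0, 0, 5.3, 1, 0, 0, 0, 0, 0, 5.3, 1, 0, 0, 0, 0, 0, 5.3, 1, 0, 0, 0, 0, 0, 5.3, 1, 0, 0, 0, 0, 0, 5.3, 1]

```text
time: 4.15
tool_pos: [0.4778, -0.327, 0.0037]
ee_rot: [3.14, -0.002, -0.199]
wrist_force: [-0.4, -0.5, 2.5]
width: 0.0253
finger_force: 29.6
```

Emit:
move_arm:
  deltas: [0, 0, 0, 0, 0, 0, 1, 0, 0, 0, 0, 0, 0, 1, 0, 0, 0, 0, 0, 0, 1]

```text
time: 4.45
tool_pos: [0.4778, -0.327, 0.0036]
ee_rot: [3.14, -0.002, -0.199]
wrist_force: [-0.1, -0.3, 6.0]
width: 0.0253
finger_force: 29.6
```

Emit:
move_arm:
  deltas: [0, 0, 0, 0, 0, -5, 1, 0, 0, 0, 0, 0, -10, 1, 0, 0, 0, 0, 0, -16, 1, 0, 0, 0, 0, 0, -16, 1, 0, 0, 0, 0, 0, -16, 1]

```text
time: 4.95
tool_pos: [0.4784, -0.327, 0.1648]
ee_rot: [3.139, -0.004, -0.199]
wrist_force: [-0.2, 0.3, -1.1]
width: 0.0252
finger_force: 29.6
```

```bash
python3 - <<'E'
from h import *
t=boxw(-.028,0); go([*t,.17],BY); print(t, BY, robot.get_obs()['width'])
s=snap('side'); i=s['image'][150:300,200:400,::-1]
cv2.imwrite('pics/s3.png',cv2.resize(i,None,fx=3,fy=3))
E
```

```text
t 4.95 turn [ 0.003 -0.004 -0.332] shift cm [ -2.65 -37.08  -0.61]
[0.52564726 0.04168713] 0.1329940890019679 0.025207476591690273
```

View pics/s3.png

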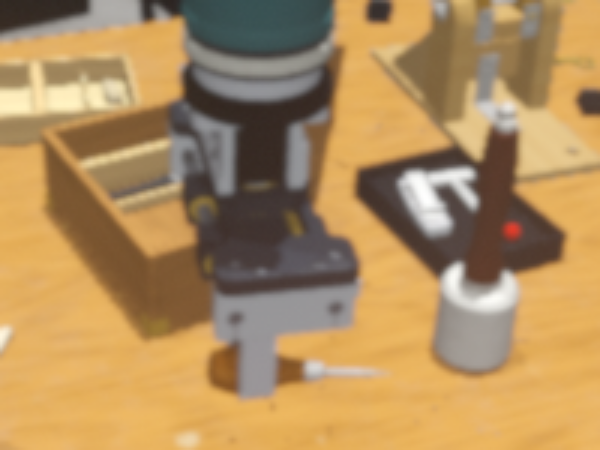

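The awl is held level, with the handle between the fingers at (250,365) and the blade pointing forward. I'll carry it over the box.

Emit:
move_arm:
  deltas: [0, 0, -0.33, -2.65, -37.1, -0.6, 1, 0, 0, -0.33, -2.65, -37.1, -0.6, 1, 0, 0, -0.33, -2.65, -37.1, -0.6, 1, 0, 0, -0.33, -2.65, -37.1, -0.6, 1, 0, 0, -0.33, -2.65, -37.1, -0.6, 1, 0, 0, -0.33, -2.65, -37.1, -0.6, 1, 0, 0, -0.33, -2.65, -37.1, -0.6, 1, 0, 0, -0.33, -2.65, -37.1, -0.6, 1]

```text
time: 5.8
tool_pos: [0.5226, 0.0467, 0.1642]
ee_rot: [-3.139, 0.007, 0.135]
wrist_force: [-0.3, -0.6, -0.2]
width: 0.0253
finger_force: 29.6
```

Emit:
move_arm:
  deltas: [0, 0, 0, 0, 0, 0, 1, 0, 0, 0, 0, 0, 0, 1, 0, 0, 0, 0, 0, 0, 1]

```text
time: 6.1
tool_pos: [0.5238, 0.0415, 0.1665]
ee_rot: [3.142, 0.004, 0.129]
wrist_force: [0.4, 0.0, -0.8]
width: 0.0256
finger_force: 29.6
```

```bash
python3 - <<'E'
from h import *
t=boxw(-.028,0); go([*t,.0135],BY)
E
```

```text
t 6.1 turn [ 0.     0.004 -0.004] shift cm [ 0.24  0.   15.3 ]
```

Emit:
move_arm:
  deltas: [0, 0, 0, 0.2, 0, 4, 1, 0, 0, 0, 0.2, 0, 8, 1, 0, 0, 0, 0.2, 0, 11, 1, 0, 0, 0, 0.2, 0, 13.5, 1, 0, 0, 0, 0.2, 0, 14.5, 1, 0, 0, 0, 0.2, 0, 15, 1, 0, 0, 0, 0.2, 0, 15.2, 1, 0, 0, 0, 0.2, 0, 15.2, 1]

```text
time: 6.9
tool_pos: [0.5277, 0.0424, 0.0177]
ee_rot: [3.141, -0.002, 0.13]
wrist_force: [-0.3, 0.2, -0.5]
width: 0.0256
finger_force: 29.6
```

Emit:
move_arm:
  deltas: [0, 0, 0, 0, 0, 0, 0.15, 0, 0, 0, 0, 0, 0, 0.15, 0, 0, 0, 0, 0, 0, 0.15, 0, 0, 0, 0, 0, 0, 0.15]

```text
time: 7.3
tool_pos: [0.527, 0.0429, 0.017]
ee_rot: [3.141, -0.001, 0.131]
wrist_force: [0.5, -0.1, 0.1]
width: 0.0397
finger_force: 0.0
```

Emit:
move_arm:
  deltas: [0, 0, 0, 0, 0, 0, 0.15, 0, 0, 0, 0, 0, -3, 0.15, 0, 0, 0, 0, 0, -8, 0.15, 0, 0, 0, 0, 0, -13, 0.15, 0, 0, 0, 0, 0, -18, 0.15, 0, 0, 0, 0, 0, -18, 0.15, 0, 0, 0, 0, 0, -18, 0.15]

```text
time: 8.0
tool_pos: [0.5275, 0.0428, 0.1982]
ee_rot: [3.141, -0.004, 0.131]
wrist_force: [-0.7, -0.1, -0.6]
width: 0.0398
finger_force: 0.0
```

```bash
python3 - <<'E'
from h import *
go([.5025,.3211,.15],np.radians(79.0)); print(robot.get_obs()['width'])
E
```

```text
t 8.0 turn [ 0.003 -0.003 -1.248] shift cm [  1.13 -27.92   4.81]
0.039787083382081326
```

Emit:
move_arm:
  deltas: [0, 0, -1.25, 1.1, -27.9, 4.8, 0.15, 0, 0, -1.25, 1.1, -27.9, 4.8, 0.15, 0, 0, -1.25, 1.1, -27.9, 4.8, 0.15, 0, 0, -1.25, 1.1, -27.9, 4.8, 0.15, 0, 0, -1.25, 1.1, -27.9, 4.8, 0.15, 0, 0, -1.25, 1.1, -27.9, 4.8, 0.15, 0, 0, -1.25, 1.1, -27.9, 4.8, 0.15, 0, 0, -1.25, 1.1, -27.9, 4.8, 0.15]

```text
time: 8.8
tool_pos: [0.499, 0.3215, 0.1442]
ee_rot: [-3.136, 0.005, 1.34]
wrist_force: [-0.5, -0.1, 0.5]
width: 0.0399
finger_force: 0.0
```

```bash
python3 - <<'E'
from h import *
go([.5025,.3211,.15],np.radians(79.0)); go([.5025,.3211,.0085],np.radians(79.0))
s=snap('top'); i=s['image'][140:290,115:335,::-1]
cv2.imwrite('pics/t4.png',cv2.resize(i,None,fx=3.6,fy=3.6))
E
```

```text
t 8.8 turn [-0.005  0.005 -0.039] shift cm [ 0.04  0.35 -0.58]
t 8.8 turn [-0.005  0.005 -0.039] shift cm [ 0.11  0.42 13.57]
```

View pics/t4.png

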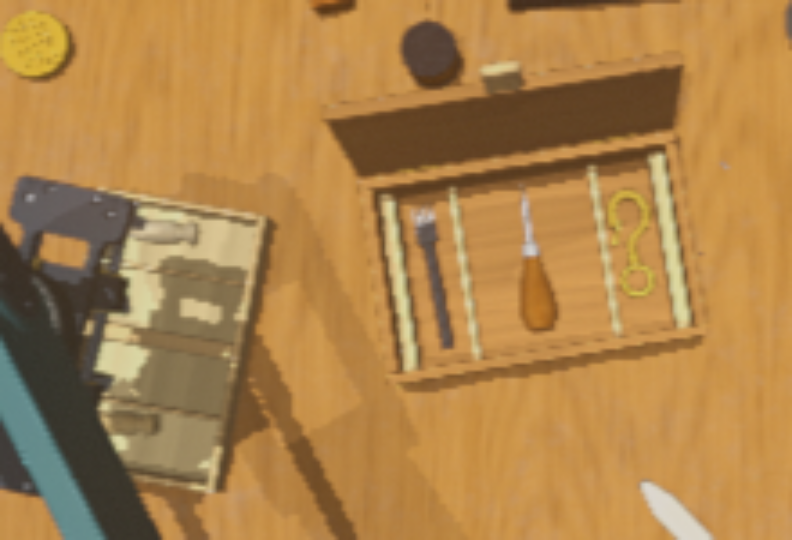

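The awl lies in the middle bay, handle at (538,290) and tip at (522,190). Next I'll let the arm settle over the tray.

Emit:
move_arm:
  deltas: [0, 0, 0, 0, 0, 0, 0.15, 0, 0, 0, 0, 0, 0, 0.15, 0, 0, 0, 0, 0, 0, 0.15]

```text
time: 9.15
tool_pos: [0.501, 0.3204, 0.1478]
ee_rot: [-3.141, 0.001, 1.329]
wrist_force: [-0.0, -0.3, 0.2]
width: 0.0399
finger_force: 0.0
```

```bash
python3 - <<'E'
from h import *
go([.5025,.3211,.07],np.radians(79.0)); print(robot.get_obs()['width'])
E
```

```text
t 9.15 turn [-0.001  0.001 -0.05 ] shift cm [0.11 0.13 7.78]
0.03992291261597329
```

Emit:
move_arm:
  deltas: [0, 0, -0.05, 0.1, 0.1, 4, 0.15, 0, 0, -0.05, 0.1, 0.1, 8, 0.15, 0, 0, -0.05, 0.1, 0.1, 8, 0.15, 0, 0, -0.05, 0.1, 0.1, 8, 0.15, 0, 0, -0.05, 0.1, 0.1, 8, 0.15]

```text
time: 9.65
tool_pos: [0.504, 0.3223, 0.0713]
ee_rot: [3.138, -0.003, 1.38]
wrist_force: [0.2, -0.1, -0.2]
width: 0.0398
finger_force: 0.0
```

```bash
python3 - <<'E'
from h import *
go([.5025,.3211,.0085],np.radians(79.0)); print(robot.get_obs()['width'])
E
```

```text
t 9.65 turn [ 0.004 -0.003  0.001] shift cm [-0.16 -0.15  6.28]
0.039763970952176424
```

Emit:
move_arm:
  deltas: [0, 0, 0, -0.1, -0.1, 3.5, 0.15, 0, 0, 0, -0.1, -0.1, 5.5, 0.15, 0, 0, 0, -0.1, -0.1, 6.2, 0.15, 0, 0, 0, -0.1, -0.1, 6.2, 0.15, 0, 0, 0, -0.1, -0.1, 6.2, 0.15]

```text
time: 10.15
tool_pos: [0.5028, 0.3216, 0.0088]
ee_rot: [3.138, -0.002, 1.381]
wrist_force: [0.8, -0.4, -0.0]
width: 0.0399
finger_force: 0.0
```

Emit:
move_arm:
  deltas: [0, 0, 0, 0, 0, 0, 1, 0, 0, 0, 0, 0, 0, 1, 0, 0, 0, 0, 0, 0, 1, 0, 0, 0, 0, 0, 0, 1, 0, 0, 0, 0, 0, 0, 1, 0, 0, 0, 0, 0, 0, 1, 0, 0, 0, 0, 0, 0, 1]

```text
time: 10.85
tool_pos: [0.5021, 0.3209, 0.0071]
ee_rot: [3.14, -0.001, 1.381]
wrist_force: [1.2, -0.4, 2.6]
width: 0.0122
finger_force: 30.0
```

```bash
python3 - <<'E'
from h import *
o=robot.get_obs(); print(o['tool_pos'],o['ee_rot'],o['wrist_torque'])
E
```

```text
[0.50208119 0.32091292 0.00711998] [ 3.13990485e+00 -7.18356002e-04  1.38071958e+00] [-0.0838606  -0.33154697  0.01086021]
```

Emit:
move_arm:
  deltas: [0, 0, 0, 0, 0, -1, 1, 0, 0, 0, 0, 0, -3, 1, 0, 0, 0, 0, 0, -6, 1, 0, 0, 0, 0, 0, -9, 1, 0, 0, 0, 0, 0, -12, 1, 0, 0, 0, 0, 0, -14, 1, 0, 0, 0, 0, 0, -15, 1, 0, 0, 0, 0, 0, -15, 1]

```text
time: 11.65
tool_pos: [0.5014, 0.3211, 0.1576]
ee_rot: [3.141, -0.001, 1.381]
wrist_force: [-0.2, -0.0, -1.8]
width: 0.0115
finger_force: 30.0
```

```bash
python3 - <<'E'
from h import *
o=robot.get_obs(); print(o['wrist_torque'],o['wrist_force'],o['width'])
go([.49,.33,.155],BY)
P=cloud(snap('side')); s=snap('side'); cv2.imwrite('pics/s5.png',s['image'][80:320,150:470,::-1].repeat(2,0).repeat(2,1))
E
```

```text
[ 0.00276901 -0.09578604 -0.0572662 ] [-0.1962566  -0.04797212 -1.84026359] 0.0115289440363264
t 11.65 turn [ 0.    -0.002  1.248] shift cm [ 0.66 -1.29  0.26]
```

View pics/s5.png

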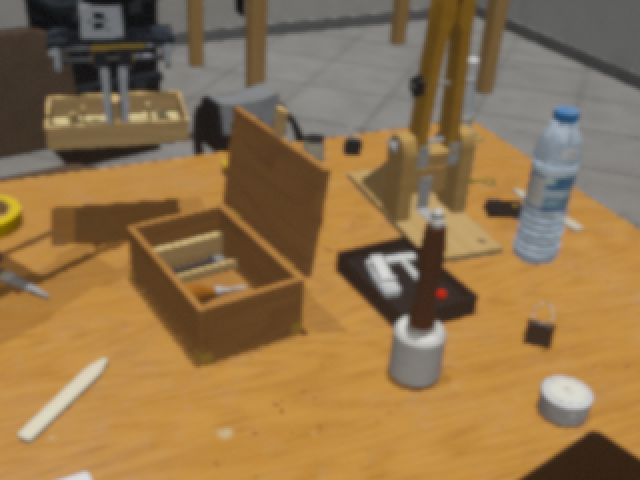

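The tray hangs level from the board at (117,115) and the awl is still in the bay. I'll turn the tray here, away from the lid.

Emit:
move_arm:
  deltas: [0, 0, 0.08, 0, 0, 0, 1, 0, 0, 0.2, 0, 0, 0, 1, 0, 0, 0.33, 0.2, -0.3, 0, 1, 0, 0, 0.46, 0.4, -0.6, 0, 1, 0, 0, 0.59, 0.6, -0.9, 0, 1, 0, 0, 0.72, 0.6, -1.3, 0, 1, 0, 0, 0.85, 0.6, -1.3, 0, 1, 0, 0, 0.95, 0.6, -1.3, 0, 1]

```text
time: 12.55
tool_pos: [0.4883, 0.3286, 0.1537]
ee_rot: [3.141, 0.005, 0.426]
wrist_force: [-0.8, 0.0, -2.4]
width: 0.0118
finger_force: 30.0
```

Emit:
move_arm:
  deltas: [0, 0, 0.1, 0, 0, 0, 1, 0, 0, 0.18, 0, 0, 0, 1, 0, 0, 0.25, 0, 0, 0, 1, 0, 0, 0.3, 0, 0, 0, 1, 0, 0, 0.3, 0, 0, 0, 1, 0, 0, 0.3, 0, 0, 0, 1]

```text
time: 13.15
tool_pos: [0.4889, 0.3288, 0.1547]
ee_rot: [3.14, 0.003, 0.132]
wrist_force: [0.2, 0.3, -2.9]
width: 0.0118
finger_force: 30.0
```

```bash
python3 - <<'E'
from h import *
go([*boxw(-.015,.0),.155],BY)
E
```

```text
t 13.15 turn [ 0.001  0.003 -0.001] shift cm [ 1.17 28.94 -0.  ]
```

Emit:
move_arm:
  deltas: [0, 0, 0, 0, 2, 0, 1, 0, 0, 0, 0.2, 6, 0, 1, 0, 0, 0, 0.5, 11, 0, 1, 0, 0, 0, 0.8, 16, 0, 1, 0, 0, 0, 1, 21, 0, 1, 0, 0, 0, 1.2, 25, 0, 1, 0, 0, 0, 1.2, 28, 0, 1, 0, 0, 0, 1.2, 28.9, 0, 1]

```text
time: 13.95
tool_pos: [0.5391, 0.041, 0.1558]
ee_rot: [3.141, 0.001, 0.127]
wrist_force: [-0.5, 0.3, -2.1]
width: 0.0121
finger_force: 30.0
```

Emit:
move_arm:
  deltas: [0, 0, 0, 1.0, 0, 0, 1, 0, 0, 0, 1.5, 0, 0, 1, 0, 0, 0, 1.5, 0, 0, 1, 0, 0, 0, 1.5, 0, 0, 1]

```text
time: 14.35
tool_pos: [0.5541, 0.0476, 0.1562]
ee_rot: [-3.141, 0.001, 0.133]
wrist_force: [-1.0, -0.1, -2.6]
width: 0.0118
finger_force: 30.0
```

```bash
python3 - <<'E'
from h import *
go([*boxw(0,.0),.1],BY)
# tray rim vs box rim seen from top
s=snap('top');P=cloud(s);im=s['image'];z=P[...,2]
v,u=np.mgrid[:420,:560]
o=robot.get_obs()['tool_pos']
m=(abs(z-(o[2]+.029))<.006)&(np.hypot(P[...,0]-.553,P[...,1]-.045)<.14)&(im[...,0]>150)
q=(P[m][:,:2]*1000).astype(np.float32); print(m.sum(),cv2.minAreaRect(q))
cv2.imwrite('pics/t6.png',cv2.resize(im[140:290,165:385,::-1],None,fx=3.6,fy=3.6))
E
```

```text
t 14.35 turn [-0.     0.001  0.   ] shift cm [-0.09  0.21  5.62]
232 ((551.1951293945312, 48.594383239746094), (123.42649841308594, 203.15773010253906), 7.876351833343506)
```

View pics/t6.png

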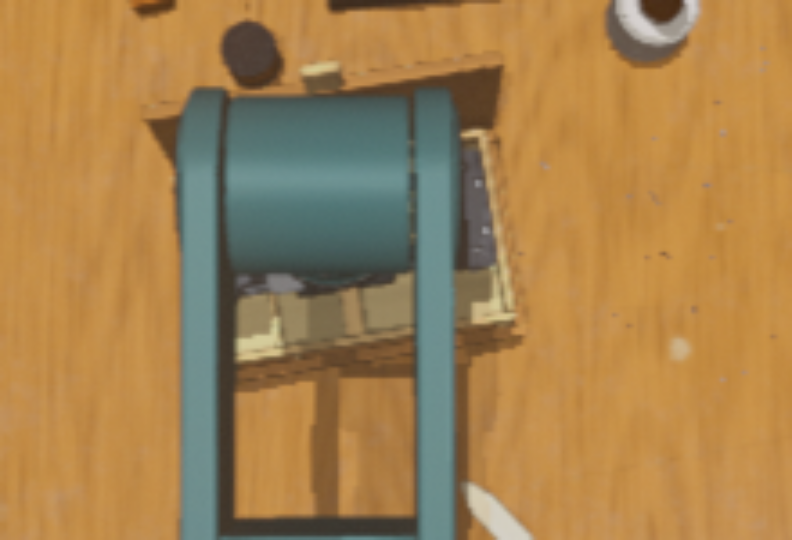

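The tray covers the box, its front right corner at (515,320) just inside the box's outer corner. I'll correct by a few millimetres and lower it to just above the rim.

Emit:
move_arm:
  deltas: [0, 0, 0, 0, 0.25, 1.5, 1, 0, 0, 0, 0, 0.25, 3, 1, 0, 0, 0, 0, 0.25, 4.5, 1, 0, 0, 0, 0, 0.25, 5.8, 1, 0, 0, 0, 0, 0.25, 5.8, 1, 0, 0, 0, 0, 0.25, 5.8, 1, 0, 0, 0, 0, 0.25, 5.8, 1]

```text
time: 15.1
tool_pos: [0.5551, 0.0436, 0.0993]
ee_rot: [3.141, -0.002, 0.131]
wrist_force: [1.0, -0.3, -1.6]
width: 0.0116
finger_force: 30.0
```

```bash
python3 - <<'E'
from h import *
go([*boxw(0,.0),.1],BY)
for k in range(2):
    s=snap('top');P=cloud(s);im=s['image'];z=P[...,2]
    o=robot.get_obs()['tool_pos']
    m=(abs(z-(o[2]+.029))<.006)&(np.hypot(P[...,0]-.553,P[...,1]-.045)<.14)&(im[...,0]>150)
    q=(P[m][:,:2]*1000).astype(np.float32); print(o,m.sum(),cv2.minAreaRect(q))
# front-right rim gaps: box rim colour at z~.082
m=(abs(z-.081)<.006)&(np.hypot(P[...,0]-.553,P[...,1]-.045)<.15)
d=P[m][:,:2]-BOX; c,sn=np.cos(BY),np.sin(BY); b=np.c_[c*d[:,0]+sn*d[:,1],-sn*d[:,0]+c*d[:,1]]*1000
print('box x min/y min',np.percentile(b[:,0],[0,2]),np.percentile(b[:,1],[0,2]))
m=(abs(z-(o[2]+.029))<.006)&(im[...,0]>150)&(np.hypot(P[...,0]-.553,P[...,1]-.045)<.14)
d=P[m][:,:2]-BOX; b=np.c_[c*d[:,0]+sn*d[:,1],-sn*d[:,0]+c*d[:,1]]*1000
print('tray',b.min(0),b.max(0))
E
```

```text
t 15.1 turn [ 0.    -0.002 -0.002] shift cm [-0.14 -0.2  -0.07]
[0.55517917 0.04361004 0.09951634] 235 ((560.7576293945312, 51.44163513183594), (141.68148803710938, 214.06591796875), 7.482659816741943)
[0.55515974 0.04362454 0.09954909] 233 ((560.4785766601562, 51.6594352722168), (141.60133361816406, 214.46104431152344), 7.231812000274658)
box x min/y min [-73.85681715 -73.28270923] [-113.18405639 -112.33902591]
tray [ -63.03070101 -102.2490907 ] [ 79.37161255 112.01388455]
```

Emit:
move_arm:
  deltas: [0, 0, 0, 0.05, 0, 0.6, 1, 0, 0, 0, 0.05, 0, 1.2, 1, 0, 0, 0, 0.05, 0, 1.8, 1, 0, 0, 0, 0.05, 0, 2.4, 1, 0, 0, 0, 0.05, 0, 2.4, 1]

```text
time: 15.7
tool_pos: [0.5539, 0.0437, 0.0728]
ee_rot: [-3.141, 0.003, 0.131]
wrist_force: [0.2, 0.3, -1.7]
width: 0.012
finger_force: 30.0
```

```bash
python3 - <<'E'
from h import *
o=robot.get_obs(); print(o['tool_pos'],o['wrist_force'],o['wrist_torque'],o['ee_rot'])
E
```

```text
[0.55385694 0.04374816 0.07278464] [ 0.16219036  0.32913346 -1.73963873] [0.05295467 0.05704717 0.00606294] [-3.14121910e+00  2.93328140e-03  1.30792781e-01]
```

No contact so far: the tray underside is about 16 mm below the rim. I'll go on down.

Emit:
move_arm:
  deltas: [0, 0, 0, 0, 0, 0.6, 1, 0, 0, 0, 0, 0, 1.2, 1, 0, 0, 0, 0, 0, 1.7, 1, 0, 0, 0, 0, 0, 2.0, 1, 0, 0, 0, 0, 0, 2.2, 1, 0, 0, 0, 0, 0, 2.2, 1]

```text
time: 16.3
tool_pos: [0.5547, 0.0437, 0.0521]
ee_rot: [3.142, 0.001, 0.131]
wrist_force: [0.9, 0.0, -2.4]
width: 0.0118
finger_force: 30.0
```

```bash
python3 - <<'E'
from h import *
o=robot.get_obs(); print(o['tool_pos'],o['wrist_force'],o['wrist_torque'],o['ee_rot'])
E
```

```text
[0.55470721 0.04369993 0.05210249] [ 0.89764635  0.02990807 -2.41082146] [0.06308063 0.0086471  0.03826601] [3.14156849e+00 6.19959894e-04 1.30810626e-01]
```

Emit:
move_arm:
  deltas: [0, 0, 0, 0, 0, 0.2, 1, 0, 0, 0, 0, 0, 0.35, 1, 0, 0, 0, 0, 0, 0.35, 1]

```text
time: 16.6
tool_pos: [0.5551, 0.0437, 0.0492]
ee_rot: [3.141, -0.001, 0.131]
wrist_force: [-0.3, 0.1, -2.7]
width: 0.0117
finger_force: 30.0
```

Emit:
move_arm:
  deltas: [0, 0, 0, 0, 0, 0, 0.3, 0, 0, 0, 0, 0, 0, 0.3, 0, 0, 0, 0, 0, 0, 0.3, 0, 0, 0, 0, 0, 0, 0.3, 0, 0, 0, 0, 0, 0, 0.3]

```text
time: 17.1
tool_pos: [0.555, 0.0437, 0.0491]
ee_rot: [3.141, -0.0, 0.131]
wrist_force: [-0.0, -0.2, 0.5]
width: 0.0329
finger_force: 0.0
```

Emit:
move_arm:
  deltas: [0, 0, 0, 0, 0, -2, 0.3, 0, 0, 0, 0, 0, -5, 0.3, 0, 0, 0, -5, 0, -10, 0.3, 0, 0, 0, -10, 0, -15, 0.3, 0, 0, 0, -15, 0, -20, 0.3, 0, 0, 0, -20, 0, -25, 0.3, 0, 0, 0, -20, 0, -25, 0.3, 0, 0, 0, -20, 0, -25, 0.3]

```text
time: 17.9
tool_pos: [0.3551, 0.0175, 0.3023]
ee_rot: [3.14, -0.005, 0.131]
wrist_force: [0.8, 0.0, 0.7]
width: 0.0327
finger_force: 0.0
```

```bash
python3 - <<'E'
from h import *
print(robot.get_obs()['time'])
s=snap('top');P=cloud(s);im=s['image'];z=P[...,2]
d=P[...,:2]-BOX; c,sn=np.cos(BY),np.sin(BY); b=np.stack([c*d[...,0]+sn*d[...,1],-sn*d[...,0]+c*d[...,1]],-1)*1000
pale=(im[...,2]>110)&(im[...,0]>150)
m=pale&(abs(z-.078)<.007)&(abs(b[...,0])<69)&(abs(b[...,1])<108)
print(m.sum(),cv2.minAreaRect(b[m].astype(np.float32)))
for n,k in(('front',b[...,0]<-45),('back',b[...,0]>45),('L',b[...,1]>85),('R',b[...,1]<-85)): print(n,(m&k).sum(),z[m&k].mean())
cv2.imwrite('pics/t7.png',cv2.resize(im[120:290,165:385,::-1],None,fx=3.5,fy=3.5))
hb=boxw(.073,0)
# lid & pull, side view
for n in('top','side'):
    s=snap(n);P=cloud(s);im=s['image'];z=P[...,2]
    d=P[...,:2]-hb; bx=(c*d[...,0]+sn*d[...,1])*1000; by=(-sn*d[...,0]+c*d[...,1])*1000
    m=(abs(by)<100)&(z>.1)&(z<.225)&(bx>-20)&(bx<60)
    if n=='top': m&=(z<.22)
    if m.sum()>50:
        A=np.polyfit((z[m]-.082)*1000,bx[m],1); print(n,'lid',m.sum(),A,'theta',np.pi/2+np.arctan(A[0]))
    m=(abs(by)<14)&(z>.238)&(z<.28)&(bx>-20)&(bx<70); print(n,'pull',m.sum(),bx[m].mean(),by[m].mean(),by[m].min(),by[m].max(),z[m].min(),z[m].max())
E
```

```text
17.9
583 ((-1.0156097412109375, -0.105987548828125), (202.9534454345703, 122.98905181884766), 89.91162109375)
front 176 0.07755505177439616
back 140 0.07753660127309774
L 83 0.07777066731613695
R 91 0.07736086321162687
top lid 1230 [ 0.12725312 -0.13900762] theta 1.6973691555955615
top pull 72 24.767007766200408 -0.22533792715368042 -12.15511331751503 11.561587145710224 0.23836820294983674 0.2653499287068365
side lid 1924 [ 0.12655513 -0.99444724] theta 1.6966822352533621
side pull 76 22.516312221306748 -4.606691611184018 -13.551495369547427 9.889561585602786 0.23838644551429333 0.2645912013290145
```

View pics/t7.png

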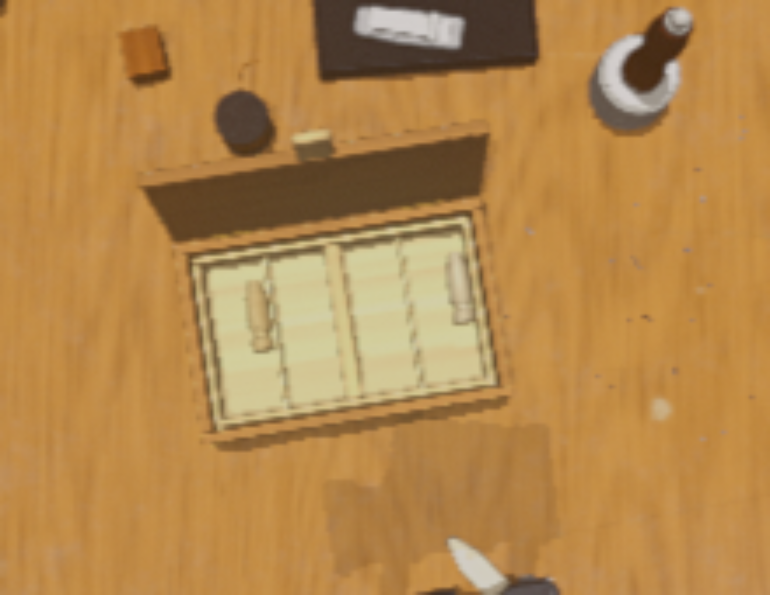

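The tray is seated: pale rim even all round, about 1 mm from centre and level, with the slickers at (258,315) and (460,290). The lid stands at 1.697 rad, its pull at (312,143). Next is the approach above the pull.

```bash
cat >> h.py <<'E'
def pullt(th,r=.171,dz=-.019): 
    return np.r_[boxw(.073-r*np.cos(th)+.0055*np.sin(th),-.0007),.082+r*np.sin(th)+.0055*np.cos(th)+dz]
E
python3 - <<'E'
from h import *
p=pullt(1.697); print(p); go(p+[0,0,.06],BY); go(p,BY)
E
```

```text
[0.65258977 0.05796375 0.23194774]
t 18.05 turn [ 0.002 -0.007 -0.003] shift cm [29.83 -0.17  1.12]
t 18.05 turn [ 0.002 -0.007 -0.003] shift cm [29.79 -0.18  7.12]
```

Emit:
move_arm:
  deltas: [0, 0, 0, 5, -0.2, 0, 0.2, 0, 0, 0, 10, -0.2, 0, 0.2, 0, 0, 0, 15, -0.2, 0, 0.2, 0, 0, 0, 20, -0.2, 0, 0.2, 0, 0, 0, 24, -0.2, 0, 0.2, 0, 0, 0, 28, -0.2, 0, 0.2, 0, 0, 0, 29.8, -0.2, 0.5, 0.2, 0, 0, 0, 29.8, -0.2, 1, 0.2]

```text
time: 18.85
tool_pos: [0.6539, 0.059, 0.2822]
ee_rot: [-3.141, 0.008, 0.131]
wrist_force: [0.1, -0.4, -0.8]
width: 0.0375
finger_force: 0.0
```

Emit:
move_arm:
  deltas: [0, 0, 0, 0, 0, 0, 0.2, 0, 0, 0, 0, 0, 0, 0.2, 0, 0, 0, 0, 0, 0, 0.2]

```text
time: 19.15
tool_pos: [0.6511, 0.0585, 0.2899]
ee_rot: [3.141, -0.001, 0.131]
wrist_force: [0.4, -0.1, 0.6]
width: 0.0375
finger_force: 0.0
```

```bash
python3 - <<'E'
from h import *
p=pullt(1.697); go(p,BY); print(robot.get_obs()['width'])
s=snap('side'); cv2.imwrite('pics/s8.png',cv2.resize(s['image'][60:260,180:400,::-1],None,fx=2.8,fy=2.8))
E
```

```text
t 19.15 turn [ 0.    -0.001 -0.002] shift cm [0.13 0.07 5.79]
0.03746325726884594
```

View pics/s8.png

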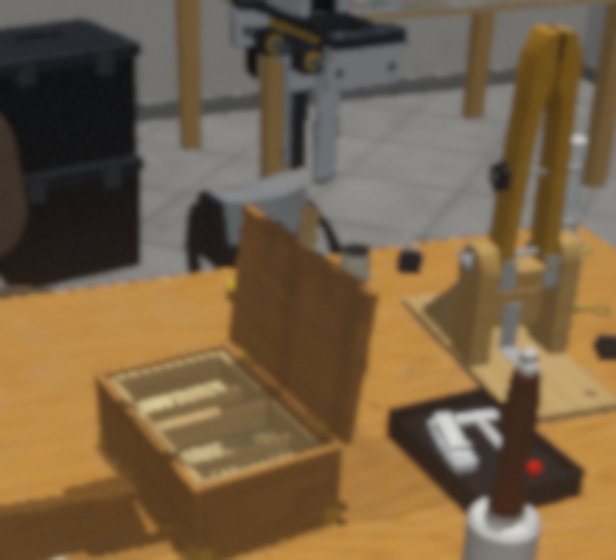

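The fingers at (295,165) and (325,180) stand above and either side of the pull at (308,228), so I'll lower and close.

Emit:
move_arm:
  deltas: [0, 0, 0, 0.1, 0.05, 2, 0.2, 0, 0, 0, 0.1, 0.05, 4, 0.2, 0, 0, 0, 0.1, 0.05, 5.2, 0.2, 0, 0, 0, 0.1, 0.05, 5.7, 0.2, 0, 0, 0, 0.1, 0.05, 5.7, 0.2, 0, 0, 0, 0.1, 0.05, 5.7, 0.2]

```text
time: 19.8
tool_pos: [0.6532, 0.0581, 0.2332]
ee_rot: [3.141, -0.002, 0.131]
wrist_force: [-0.0, -0.1, 0.4]
width: 0.0376
finger_force: 0.0
```

Emit:
move_arm:
  deltas: [0, 0, 0, 0, 0, 0, 1, 0, 0, 0, 0, 0, 0, 1, 0, 0, 0, 0, 0, 0, 1, 0, 0, 0, 0, 0, 0, 1, 0, 0, 0, 0, 0, 0, 1, 0, 0, 0, 0, 0, 0, 1]

```text
time: 20.4
tool_pos: [0.6535, 0.0569, 0.2331]
ee_rot: [3.139, -0.002, 0.13]
wrist_force: [2.1, -6.0, 3.7]
width: 0.0237
finger_force: 30.0
```

```bash
python3 - <<'E'
from h import *
o=robot.get_obs(); print(o['tool_pos'],o['wrist_force'],o['width'],o['finger_force'])
p0=pullt(1.697)
for th in np.arange(1.65,-.01,-.05):
    p=pullt(th); q=p-p0; c,s=np.cos(BY),np.sin(BY)
    print(round(th,2),'x',round((c*q[0]+s*q[1])*100,1),'z',round(-q[2]*100,1))
E
```

```text
[0.65350608 0.05693423 0.23307633] [ 2.05435762 -6.02355293  3.68661894] 0.023677375244867647 30.00096023082733
1.65 x -0.8 z -0.1
1.6 x -1.6 z -0.2
1.55 x -2.5 z -0.2
1.5 x -3.4 z -0.2
1.45 x -4.2 z -0.1
1.4 x -5.1 z -0.0
1.35 x -5.9 z 0.1
1.3 x -6.7 z 0.3
1.25 x -7.6 z 0.5
1.2 x -8.4 z 0.8
1.15 x -9.2 z 1.1
1.1 x -10.0 z 1.4
1.05 x -10.7 z 1.8
1.0 x -11.5 z 2.2
0.95 x -12.2 z 2.7
0.9 x -12.9 z 3.2
0.85 x -13.6 z 3.7
0.8 x -14.2 z 4.2
0.75 x -14.8 z 4.8
0.7 x -15.4 z 5.5
0.65 x -16.0 z 6.1
0.6 x -16.5 z 6.8
0.55 x -17.0 z 7.5
0.5 x -17.4 z 8.2
0.45 x -17.9 z 9.0
0.4 x -18.2 z 9.7
0.35 x -18.6 z 10.5
0.3 x -18.9 z 11.3
0.25 x -19.1 z 12.1
0.2 x -19.3 z 13.0
0.15 x -19.5 z 13.8
0.1 x -19.7 z 14.6
0.05 x -19.7 z 15.5
-0.0 x -19.8 z 16.3
```

Emit:
move_arm:
  deltas: [0, 0, 0, -0.8, 0, -0.1, 1, 0, 0, 0, -1.6, 0, -0.2, 1, 0, 0, 0, -2.5, 0, -0.2, 1, 0, 0, 0, -3.4, 0, -0.2, 1, 0, 0, 0, -4.2, 0, -0.1, 1, 0, 0, 0, -5.1, 0, 0, 1, 0, 0, 0, -5.9, 0, 0.1, 1, 0, 0, 0, -6.7, 0, 0.3, 1]

```text
time: 21.2
tool_pos: [0.5877, 0.0479, 0.2307]
ee_rot: [3.138, -0.005, 0.129]
wrist_force: [2.0, -6.6, 5.9]
width: 0.0238
finger_force: 30.0
```

```bash
python3 - <<'E'
from h import *
o=robot.get_obs(); print(o['tool_pos'],o['wrist_force'],o['width'],o['finger_force']); go(pullt(1.3),BY); go(pullt(.9),BY)
E
```

```text
[0.58774999 0.04794974 0.23074002] [ 1.97923701 -6.60181273  5.90902556] 0.023805936718611177 30.001794397830963
t 21.2 turn [ 0.003 -0.005 -0.004] shift cm [-0.18 -0.13  0.15]
t 21.2 turn [ 0.003 -0.005 -0.004] shift cm [-6.35 -0.12  3.  ]
```

Emit:
move_arm:
  deltas: [0, 0, 0, -0.9, 0, 0.2, 1, 0, 0, 0, -1.7, 0, 0.5, 1, 0, 0, 0, -2.5, 0, 0.8, 1, 0, 0, 0, -3.3, 0, 1.1, 1, 0, 0, 0, -4.0, 0, 1.5, 1, 0, 0, 0, -4.8, 0, 1.9, 1, 0, 0, 0, -5.5, 0, 2.4, 1, 0, 0, 0, -6.2, 0, 2.9, 1]

```text
time: 22.0
tool_pos: [0.5248, 0.0393, 0.2022]
ee_rot: [3.137, -0.002, 0.129]
wrist_force: [-4.2, -8.4, 8.2]
width: 0.0235
finger_force: 30.0
```

Emit:
move_arm:
  deltas: [0, 0, 0, -0.7, 0, 0.5, 1, 0, 0, 0, -1.3, 0, 1.0, 1, 0, 0, 0, -1.9, 0, 1.6, 1, 0, 0, 0, -2.5, 0, 2.3, 1, 0, 0, 0, -3.1, 0, 2.9, 1, 0, 0, 0, -3.6, 0, 3.6, 1, 0, 0, 0, -4.1, 0, 4.3, 1, 0, 0, 0, -4.5, 0, 5.0, 1]

```text
time: 22.8
tool_pos: [0.4788, 0.033, 0.1502]
ee_rot: [3.137, 0.003, 0.13]
wrist_force: [-4.6, -9.3, 4.6]
width: 0.024
finger_force: 30.0
```

```bash
python3 - <<'E'
from h import *
o=robot.get_obs(); print(o['tool_pos'],o['wrist_force'],o['width'],o['finger_force']); go(pullt(.5),BY); go(pullt(.1),BY)
E
```

```text
[0.47877373 0.03297636 0.15024875] [-4.60508073 -9.30372539  4.61578047] 0.024043583918132962 30.013531744480133
t 22.8 turn [ 0.005  0.003 -0.003] shift cm [ 0.12 -0.17  0.04]
t 22.8 turn [ 0.005  0.003 -0.003] shift cm [-2.08 -0.2   6.48]
```

Tracking well, with small forces.

Emit:
move_arm:
  deltas: [0, 0, 0, -0.4, -0.1, 0.8, 1, 0, 0, 0, -0.7, -0.1, 1.5, 1, 0, 0, 0, -1.1, -0.1, 2.3, 1, 0, 0, 0, -1.4, -0.1, 3.1, 1, 0, 0, 0, -1.6, -0.1, 3.9, 1, 0, 0, 0, -1.8, -0.1, 4.8, 1, 0, 0, 0, -2.0, -0.1, 5.6, 1, 0, 0, 0, -2.1, -0.1, 6.4, 1]

```text
time: 23.6
tool_pos: [0.4576, 0.0301, 0.0851]
ee_rot: [3.134, 0.005, 0.13]
wrist_force: [-4.1, -12.5, 0.9]
width: 0.0235
finger_force: 30.0
```

Emit:
move_arm:
  deltas: [0, 0, 0, 0, 0, 0.5, 1, 0, 0, 0, -0.1, 0, 1.0, 1, 0, 0, 0, -0.1, 0, 1.4, 1, 0, 0, 0, -0.1, 0, 1.6, 1, 0, 0, 0, -0.1, 0, 1.6, 1]

```text
time: 24.1
tool_pos: [0.4563, 0.0299, 0.0686]
ee_rot: [3.134, 0.006, 0.13]
wrist_force: [-4.1, -12.1, 0.6]
width: 0.0235
finger_force: 30.0
```

```bash
python3 - <<'E'
from h import *
o=robot.get_obs(); print(o['tool_pos'],o['wrist_force'],o['width']); go(pullt(0),BY)
s=snap('side'); P=cloud(s); hb=boxw(.073,0); c,sn=np.cos(BY),np.sin(BY); d=P[...,:2]-hb
bx=(c*d[...,0]+sn*d[...,1]); by=(-sn*d[...,0]+c*d[...,1]); z=P[...,2]
m=(bx<-.01)&(bx>-.14)&(abs(by)<.105)&(z>.085)&(z<.115); A=np.polyfit(bx[m],z[m],1); print(m.sum(),A,z[m].mean())
E
```

```text
[0.45628685 0.02985747 0.06864207] [ -4.05635698 -12.07731454   0.64133741] 0.023506258496138507
t 24.1 turn [ 0.007  0.006 -0.003] shift cm [ 0.03 -0.18  0.01]
1696 [-0.02644942  0.09619653] 0.09810377412785042
```

Emit:
move_arm:
  deltas: [0, 0, 0, 0, 0, 0.15, 1, 0, 0, 0, 0, 0, 0.3, 1, 0, 0, 0, 0, 0, 0.45, 1, 0, 0, 0, 0, 0, 0.45, 1]

```text
time: 24.55
tool_pos: [0.4562, 0.0299, 0.0642]
ee_rot: [3.134, 0.006, 0.13]
wrist_force: [-3.0, -12.9, -0.2]
width: 0.0233
finger_force: 30.0
```

```bash
cat > lid.py <<'E'
from h import *
o=robot.get_obs(); print(o['time'],o['tool_pos'],o['wrist_force'],o['width'])
for n in('side','top'):
    s=snap(n); P=cloud(s); hb=boxw(.073,0); c,sn=np.cos(BY),np.sin(BY); d=P[...,:2]-hb
    bx=(c*d[...,0]+sn*d[...,1]); by=(-sn*d[...,0]+c*d[...,1]); z=P[...,2]
    m=(bx<-.01)&(bx>-.14)&(abs(by)<.105)&(z>.083)&(z<.102); A=np.polyfit(bx[m],z[m],1); print(n,m.sum(),A,z[m].mean())
E
python3 lid.py
```

```text
24.55 [0.45621184 0.02987968 0.06420884] [ -3.046094   -12.88624292  -0.19528949] 0.023258429472126117
side 1728 [0.0002166  0.09628417] 0.09626871645824346
top 3739 [-0.00635321  0.09340685] 0.09383219218237562
```

Emit:
move_arm:
  deltas: [0, 0, 0, 0, 0, 0.15, 1, 0, 0, 0, 0, 0, 0.3, 1, 0, 0, 0, 0, 0, 0.3, 1]

```text
time: 24.95
tool_pos: [0.4563, 0.0299, 0.0637]
ee_rot: [3.134, 0.006, 0.13]
wrist_force: [-8.8, -12.8, 11.4]
width: 0.0236
finger_force: 30.0
```

```bash
python3 lid.py
```

```text
24.95 [0.4562937  0.02989364 0.06368674] [ -8.79393811 -12.75416581  11.43270534] 0.023568100602122905
side 1723 [0.00241349 0.09625005] 0.09607784330766721
top 3743 [-0.00283029  0.09343917] 0.09362877997979299
```

The upward force has risen to 11 N, so the lid is on the rim. I'll release it and back away.

Emit:
move_arm:
  deltas: [0, 0, 0, 0, 0, -0.2, 1, 0, 0, 0, 0, 0, -0.2, 0, 0, 0, 0, 0, 0, -0.2, 0, 0, 0, 0, 0, 0, -0.2, 0, 0, 0, 0, 0, 0, -0.2, 0, 0, 0, 0, 0, 0, -0.2, 0]

```text
time: 25.65
tool_pos: [0.4584, 0.0341, 0.0644]
ee_rot: [-3.141, -0.0, 0.131]
wrist_force: [-0.2, -0.1, -0.9]
width: 0.0469
finger_force: 0.0
```

Emit:
move_arm:
  deltas: [0, 0, 0, -2, 0, -0.2, 0, 0, 0, 0, -5, 0, -1, 0, 0, 0, 0, -7, 0, -5, 0, 0, 0, 0, -8, 0, -10, 0, 0, 0, 0, -8, 0, -13, 0, 0, 0, 0, -8, 0, -13, 0, 0, 0, 0, -8, 0, -13, 0]

```text
time: 26.35
tool_pos: [0.3794, 0.0233, 0.1949]
ee_rot: [3.141, -0.002, 0.131]
wrist_force: [0.1, -0.3, -0.2]
width: 0.0467
finger_force: 0.0
```

```bash
python3 lid.py; python3 - <<'E'
from h import *
s=snap('top');P=cloud(s);z=P[...,2]
m=(z>.07)&(np.hypot(P[...,0]-.7,P[...,1]+.175)<.1); 
v,u=np.mgrid[:420,:560]
for n,a in(('maul',(325,370,115,160)),('spool',(222,250,142,168))):
    g=(u>=a[0])&(u<a[1])&(v>=a[2])&(v<a[3])&(z>.03); print(n,g.sum(),P[g].mean(0))
E
```

```text
26.35 [0.37943368 0.02329617 0.1949081 ] [ 0.07406371 -0.32393874 -0.19567178] 0.04673406865869012
side 2093 [0.00269895 0.09630597] 0.09609691974651767
top 4344 [0.00142748 0.09370974] 0.09360209156849508
maul 617 [ 0.72073778 -0.16985557  0.12817084]
spool 209 [0.70770304 0.11877556 0.05016234]
```

```bash
python3 -c "
from bench import robot; print(robot.close_job())"
```

```text
the job is handed in; nothing more can be done
None
```

I handed the job in at about 26 s on the robot's clock: the awl is in the middle bay, the tray is level on the ledges with both slickers, and the lid was lowered under grip and is shut. The hand-in returned no verdict. The arm never went near the maul or spool; rough depth readings of both shifted by under 1 cm.

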